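Hold the gearbox cover lined up just over the new housing

TASK

Lift the cover off the old gearbox, carry it over the bench vice to the open gearbox on the other side, and hold it there level, with its two holes straight above the two pins the right way round and about 10 mm of air between its underside and the pin tips, so that I can see the gasket lies flat before it goes down. Do not let anything touch the open gearbox or the vice, leave the other things on the bench alone, and finish still holding the cover there, keeping it still.

Things in the scene. Friction and masses are not known exactly. Their poses are not given: they have to be found in the camera images.
- cover: The loose cast aluminium gearbox cover, 0.37 to 0.65 kg: a plate 160 (x) by 120 (y) by 8 mm. Origin: centre of its underside; z up. A lifting lug in the middle of its top, 56 mm along x, 16 mm thick along y, reaches 50 mm above the underside. A black breather cap 26 mm wide is at x +48, y -34. It starts seated on the old gearbox, axes parallel, its holes over the pins with 1.5 mm play all round.
- cover_lug (a point): Where to grip the cover: in the middle of the lifting lug, 36 mm above the underside (28 mm above the plate's top), axes as the cover's; grip it across its 16 mm thickness, with the fingers closing along the cover's y.
- cover_hole_a (a point): Centre of the cover's round 13 mm through hole a, at the underside, at x -68, y 0 mm in the cover's frame (middle of its -x end). Belongs over pin a.
- cover_hole_b (a point): Centre of the cover's round 13 mm through hole b, at the underside, at x +68, y +25 mm in the cover's frame (off the middle of its +x end). Belongs over pin b.
- old_gearbox: The old gearbox under the cover: a fixed grey housing, 160 (x) by 120 mm (y) at its aluminium flange, whose top is 70 mm above the bench; feet 170 mm over y; shaft ends reach 108 mm to +y and 98 mm to -y. Origin: centre of its underside, z up. Its two dowel pins, 10 mm thick, stand 14 mm above the flange, 6 mm above the seated cover's plate.
- new_gearbox: The open gearbox, fixed, of the same make, size, pins and frame as the old one, but without a cover: two gears are seen inside and a brown 1 mm gasket lies on its flange (flange top 70 mm above the bench). Aligned, the cover's frame is parallel to this one, x to x, with its origin straight above this origin.
- new_gearbox_pin_a (a point): Tip of the open gearbox's pin a, at x -68, y 0, z 84 mm in its frame.
- new_gearbox_pin_b (a point): Tip of the open gearbox's pin b, at x +68, y +25, z 84 mm in its frame.
- vice: The bench vice fixed between the two gearboxes. Origin: centre of its base on the bench; x points to its moving jaw and handle, z up. It reaches from x -155 to +215 mm; the anvil at its back is 136 mm high, 62 wide; the jaws (x +4 to +111) 170 mm high, 100 wide; the base 180 mm wide; the handle at x +197 reaches 126 mm to -y and 96 mm to +y.
- hammer: Bystander: a hammer, 260 mm long, lying on the bench to the robot's left.
- glue_bottle: Bystander: a white bottle, 52 mm wide and 150 mm high, standing at the far side. Origin: centre of its underside.
- bolt_jar: Bystander: a glass jar, 68 mm wide and 85 mm high, standing at the far side. Origin: centre of its underside.
- spanner: Bystander: a spanner, 190 mm long, lying flat on the bench to the robot's right.
There are look-alikes about, which are no part of the job. Of the things that look like the cover, the smaller one is meant. Leave any purple look-alike of the new_gearbox alone.

How it is judged:
By the outcome, as a careful person would: the job done as asked, in the order asked, and still so for the second after the job is handed in, while the arm keeps its last pose, push and grip.
It also fails if it takes over 43 s, if anything falls off the work surface, if the arm or the gripper's body presses on something with over 40 N, if the wrist force passes 120 N, or if a joint passes its speed limit or range.

ROBOT

A 6-joint arm with a two-finger parallel gripper is mounted at the origin on the work surface. World frame = base frame: x ahead of the robot, y to its left, z up, the work surface at z = 0. Lengths are in m, angles in rad, forces in N, time in s.
With the tool pointing down it reaches from about 0.375 to 0.9 m from the base axis. Payload 3.1 kg.
Tool frame: the origin (TCP) lies midway between the tips of the shut fingers; the grasp point (between the pads) lies 19 mm behind it; z points along the fingers, y is the line along which they close (so a half turn about z gives the same grasp; the last joint's range is limited). The gripper opens to 85 mm and grips with 20 to 120 N. Pads are 22 mm wide; open, the fingers measure 114 mm over their backs; the gripper's body (76 mm by 85 mm) begins 54 mm behind the grasp point. The pads swing forward as they close: fully open they stand 13 mm farther back than shut.
Start: joints at [-1.371, 0.527, 1.433, -0, 1.181, -0.178], TCP at [0.231, -0.581, 0.231] pointing down, gripper open.
Joint ranges: [-3.08, 3.08], [-0.75, 2.2], [0.22, 2.44], [-1.43, 4.57], [0, 2.65], [-2.85, 2.85]. Speed limits (rad/s): [2.79, 2.79, 3.14, 3.14, 3.14, 3.14].

INTERFACE

Orientations are given as a unit quaternion [x, y, z, w].
In Python, from station import manip gives the robot as it stands. The module is installed in compiled form; this text tells all that it offers.
- The arm moves only by the tool apply_moves, never from a script. Its arguments are lists of equal length, an entry for each row: "claw": the gripper's target within -1 to 1 (fully open at 1, half-way at 0, shut at -1); "travel": the shift along the tool's x, y, z scaled (see below), a list of three; "turn": the turn, a rotation vector about the tool's x, y, z scaled (see below), a list of three. In form: {"claw": [claw, ...], "travel": [[dx, dy, dz], ...], "turn": [[rx, ry, rz], ...]}. A call has 1 to 5 rows; each row is the pose to reach, as a shift and turn from the pose commanded when the call began, along the tool's axes at that moment, turning the shorter way round; what a row does not reach only later rows make up. The controller multiplies each number of a shift by 800 mm and each number of a turn by 180 degrees. A row lasts 1/12 s, in which the tool goes at most 41.7 mm and 7.16 degrees, less where a joint would pass 70% of its speed; a pose out of reach is approached as far as the arm can. A call with a number of a shift or a turn outside -1 to 1 is refused whole. A call with a gripper value outside its range is refused whole. The fingers move at their own pace and stop on an object; "newtons" is the grip in N (left out, the last holds). Time passes only in rows, so rows that repeat a pose let the fingers close. It gives the time, the measured TCP pose, the force, the opening and the grip force at its end, in the units of the state.
- manip.sense(): the state, without advancing time (a new reading comes with each control period).
- manip.snapshot(name): name is "scene" or "top" or "wrist"; returns a dict with "pixels" (400x640x3 uint8, red, green, blue), "depth" (400x640 float32, m along the optical axis (not along the pixel's ray), 0 where there is no reading), "intrinsics" (3x3 intrinsics, pixels), "R" (3x3) and "t" (3): a world point X has camera coordinates R X + t. Camera axes: x right, y down, z forward; pixel columns grow to the right and rows downward; lengths in m; the calibration is good to about 2 mm. The wrist camera is an equidistant fisheye: a pixel r from the principal point sees the ray r / f radians off the axis. A picture is of the moment at which its call begins.
- manip.sign_off(): hands the job in; it is judged then, once.
The state is a dict: "t": time; "q": joint angles; "qd": joint speeds; "tau": joint torques, N m; "tcp_pos": TCP position; "tool_rot": TCP orientation; "force": force on the tool from outside, world axes, zero at the start; "ft_torque": the same for the moment, N m; "finger_gap": opening from 0.0 (shut) to 1.0 (fully open); "gripper_force": force on a finger pad.
Only numpy, scipy, OpenCV 4.12 (cv2) and the standard library are available. Lean on these libraries where they do the work, as an engineer would, in place of code of your own. Each camera call takes 0.05 s, during which the arm holds its last target. There are 200 camera calls.

## Working session

There is one attempt and no reset: what is moved stays moved. The work goes in short steps, Python scripts to look and compute and a tool call to move; the robot and the scene stay as the last step left them, time stands still between calls to the robot, and variables do not carry over. Pictures are saved under pics/ and viewed, at most 10 in all, crops included, and the job is handed in when it is done.

Besides the shell and the picture viewer there is one more tool, called after ">>>" as name(argument=value, ...), one argument or row to a line, values as JSON. apply_moves: Moves the arm, as the interface text tells. Shifts and turns lie within -1 to 1; 1 stands for 800 mm of shift or 180 degrees of turn. Its arguments: {"type":"object","properties":{"claw":{"type":"array","items":{"type":"number"}},"travel":{"type":"array","items":{"type":"array","items":{"type":"number"}}},"turn":{"type":"array","items":{"type":"array","items":{"type":"number"}}},"newtons":{"type":"number"}},"required":["claw","travel","turn"]}

```bash
mkdir -p pics; python3 - <<'E'
from station import manip
import cv2,numpy as np
for n in("scene","top"):
    s=manip.snapshot(n); cv2.imwrite(f"pics/{n}0.png",s["pixels"][:,:,::-1]); np.savez(f"{n}0.npz",**s)
    print(n,s["intrinsics"].tolist(),np.round(s["R"],3).tolist(),s["t"])
print({k:np.round(v,3).tolist() for k,v in manip.sense().items()})
E
```

```text
scene [[363.72282082945065, 0.0, 315.7566640831245], [0.0, 363.72282082945065, 202.92487761127052], [0.0, 0.0, 1.0]] [[0.647, 0.763, 0.002], [0.647, -0.548, -0.53], [-0.403, 0.344, -0.848]] [-0.27972577 -0.26386433  1.46403652]
top [[520.2940573793019, 0.0, 320.6305122141879], [0.0, 520.2940573793019, 193.10222654055713], [0.0, 0.0, 1.0]] [[-0.029, -0.999, 0.014], [-0.989, 0.027, -0.145], [0.145, -0.018, -0.989]] [-0.00482526  0.48287351  1.66787094]
{'t': 0.1, 'q': [-1.371, 0.528, 1.434, -0.0, 1.181, -0.178], 'qd': [0.001, -0.001, -0.003, 0.001, -0.003, 0.001], 'tau': [-0.0, -44.33, -17.859, -0.0, 0.004, 0.0], 'tcp_pos': [0.231, -0.58, 0.23], 'tool_rot': [0.982, 0.188, -0.0, -0.001], 'force': [0.568, -0.0, -0.59], 'ft_torque': [-0.007, 0.019, 0.018], 'gripper_force': 0.0, 'finger_gap': 0.996}
```

View pics/top0.png

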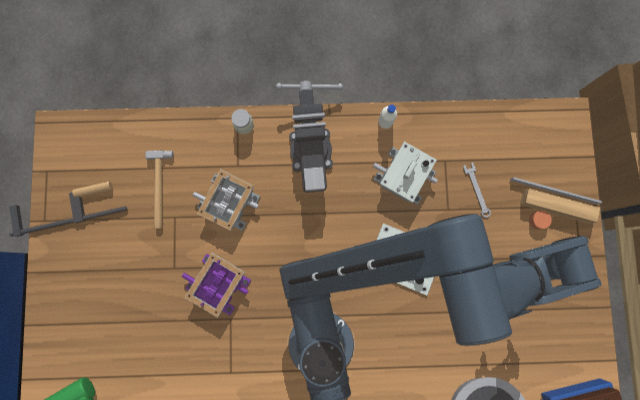

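View pics/scene0.png

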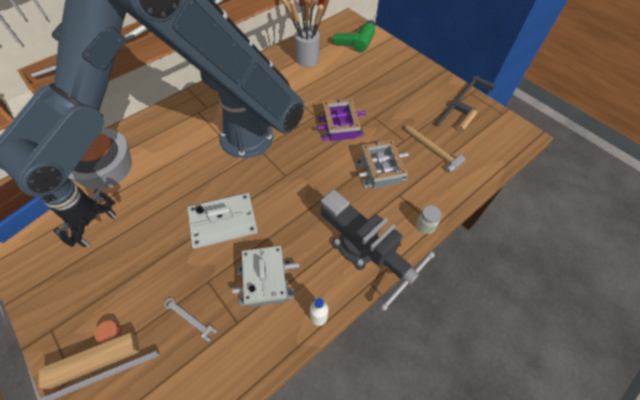

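The top view shows the seated cover at (409,172), the open gearbox at (228,200), the vice between them at (311,140), a purple look-alike at (217,285) and a larger plate on the bench at about (405,258).

```bash
cat > h.py <<'E'
import numpy as np,cv2
def cloud(s):
    K=s["intrinsics"];d=s["depth"];v,u=np.mgrid[:400,:640]
    c=np.stack([(u-K[0,2])/K[0,0]*d,(v-K[1,2])/K[1,1]*d,d],-1)
    return (c-s["t"])@s["R"]
def onplane(s,u,v,z):
    K=s["intrinsics"];r=s["R"].T@np.array([(u-K[0,2])/K[0,0],(v-K[1,2])/K[1,1],1]);o=-s["R"].T@s["t"]
    return o+r*(z-o[2])/r[2]
def proj(s,X):
    c=s["R"]@np.asarray(X)+s["t"];p=s["intrinsics"]@c;return p[:2]/p[2]
E
python3 - <<'E'
from h import *
ims=[]
for n,boxes in(("top",[(365,130,90,80),(185,160,90,80)]),("scene",[(225,230,90,80),(340,125,90,80)])):
    s=np.load(n+"0.npz");P=cloud(s)
    for x,y,w,h in boxes:
        ims.append(cv2.resize(s["pixels"][y:y+h,x:x+w,::-1],None,fx=4.4,fy=3.75*4.4/4.4*1.0 if 0 else 4.4*0.85,interpolation=2))
        Q=P[y:y+h,x:x+w].reshape(-1,3);Q=Q[np.isfinite(Q).all(1)]
        m=(Q[:,2]>.062)&(Q[:,2]<.09)
        Z=Q[m];r=cv2.minAreaRect((Z[:,:2]*1000).astype(np.float32));print(n,(x,y),m.sum(),np.median(Z[:,2]),r,"bench",np.median(Q[Q[:,2]<.03][:,2]))
cv2.imwrite("pics/crops.png",np.vstack([np.hstack(ims[:2]),np.hstack(ims[2:])]))
print(ims[0].shape)
s=np.load("top0.npz");P=cloud(s)
V=P[80:200,270:350].reshape(-1,3)
for lo,hi in((.10,.145),(.15,.19),(.19,.4)):
    Z=V[(V[:,2]>lo)&(V[:,2]<hi)];print(lo,len(Z),Z.min(0),Z.max(0)) if len(Z) else 0
for n,b in(("glue",(375,95,30,40)),("jar",(228,105,30,30))):
    x,y,w,h=b;Q=P[y:y+h,x:x+w].reshape(-1,3);Q=Q[Q[:,2]>.05];print(n,Q.mean(0),Q.max(0))
E
```

```text
top (365, 130) 1715 0.0780169302329628 ((539.2451171875, -300.0653076171875), (123.01848602294922, 162.729248046875), 58.518924713134766) bench 1.2667058564145784e-05
top (185, 160) 942 0.0694125192487878 ((464.6820983886719, 288.88958740234375), (122.39450073242188, 159.78192138671875), 61.86574172973633) bench -0.0007500448557888585
scene (225, 230) 1982 0.0787524815299989 ((538.4573364257812, -296.37786865234375), (120.21471405029297, 162.14576721191406), 57.86539840698242) bench 0.00101730366943267
scene (340, 125) 782 0.07093964866564653 ((407.5068359375, 308.66204833984375), (151.4343719482422, 298.473876953125), 74.86634063720703) bench 0.0010312631354150233
(299, 396, 3)
0.1 1489 [ 0.47732324 -0.0349122   0.10001744] [0.8418344  0.11698098 0.14410449]
0.15 887 [ 0.63359818 -0.03583305  0.1503239 ] [0.74498479 0.06547834 0.17960034]
glue [ 0.71287473 -0.23748942  0.13122409] [0.75554724 0.0130715  1.72018979]
jar [0.718573   0.23194655 0.09703108] [0.75942126 0.26706167 1.72018979]
```

View pics/crops.png

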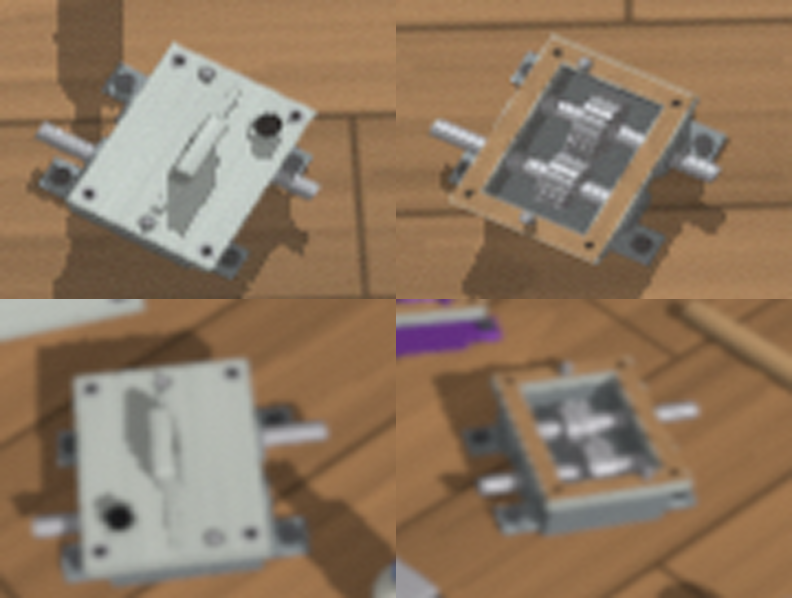

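The crops confirm it. On the cover (top left), pin b is at (207,75), pin a at (150,222) and the breather at (268,125), so +x points up and right. On the open gearbox (top right), pin b is at (583,65) and pin a at (527,222), so it faces the same way, with yaw about -28° against about -32° for the cover.

```bash
cat >> h.py <<'E'
from scipy.spatial.transform import Rotation as Ro
def down(yaw): # level tool, x axis at yaw (deg)
    y=np.radians(yaw);return np.array([[np.cos(y),np.sin(y),0],[np.sin(y),-np.cos(y),0],[0,0,-1.]])
def plan(st,p,yaw,n):
    p0=np.array(st["tcp_pos"]);R=Ro.from_quat(st["tool_rot"]).as_matrix();T=down(yaw)
    rv=Ro.from_matrix(R.T@T).as_rotvec()
    for i in range(n):
        Rn=(Ro.from_matrix(T)*Ro.from_rotvec(-rv*(1-(i+1)/n))).as_matrix(); pn=p0+(np.array(p)-p0)/n
        print("travel",np.round(R.T@(pn-p0)/.8,4),"turn",np.round(Ro.from_matrix(R.T@Rn).as_rotvec()/np.pi,4),
          "mm/row",np.linalg.norm(pn-p0)*200,); 
        p0,R=pn,Rn
        n_left=n-i-1
        if n_left: p_=np.array(p); 
        n_=n
        # constant step towards p
        step=(np.array(p)-np.array(st["tcp_pos"]))/n; p0=np.array(st["tcp_pos"])+step*(i+1)
E
python3 - <<'E'
import re
s=open('h.py').read()
i=s.index("def plan")
s=s[:i]+'''def plan(st,p,yaw,n):
    """n equal calls from the state to p, yaw (deg), tool level: scaled travel and turn of each"""
    R=Ro.from_quat(st["tool_rot"]);step=(np.array(p)-st["tcp_pos"])/n
    dr=Ro.from_rotvec((R.inv()*Ro.from_matrix(down(yaw))).as_rotvec()/n)
    for i in range(n):
        print(np.round(R.inv().apply(step)/.8,4).tolist(),np.round(dr.as_rotvec()/np.pi,4).tolist(),"mm",np.linalg.norm(step)*1e3);R=R*dr
'''
open('h.py','w').write(s)
E
python3 -c "
from h import *;from station import manip
plan(manip.sense(),[.539,-.298,.25],148.2,4)"
```

```text
[0.122, -0.0463, -0.006] [-0.0001, -0.0002, -0.1757] mm 104.51715407250391
[0.1282, 0.0245, -0.0061] [-0.0001, -0.0002, -0.1757] mm 104.51715407250391
[0.0963, 0.0881, -0.0061] [-0.0001, -0.0002, -0.1757] mm 104.51715407250391
[0.0358, 0.1255, -0.0061] [-0.0001, -0.0002, -0.1757] mm 104.51715407250391
```

>>> apply_moves(
  claw=[1,1,1,1,1],
  travel=[
    [0.122,-0.0463,-0.006],
    [0.122,-0.0463,-0.006],
    [0.122,-0.0463,-0.006],
    [0.122,-0.0463,-0.006],
    [0.122,-0.0463,-0.006],
  ],
  turn=[
    [0,0,-0.1757],
    [0,0,-0.1757],
    [0,0,-0.1757],
    [0,0,-0.1757],
    [0,0,-0.1757],
  ],
)

```text
t: 0.52
tcp_pos: [0.3094, -0.5084, 0.2358]
tool_rot: [0.892, 0.452, 0.0, -0.001]
force: [-1.0, -0.2, 0.6]
finger_gap: 1.001
gripper_force: 0.0
```

>>> apply_moves(
  claw=[1,1,1,1,1],
  travel=[
    [0.1282,0.0245,-0.006],
    [0.1282,0.0245,-0.006],
    [0.1282,0.0245,-0.006],
    [0.1282,0.0245,-0.006],
    [0.1282,0.0245,-0.006],
  ],
  turn=[
    [0,0,-0.1757],
    [0,0,-0.1757],
    [0,0,-0.1757],
    [0,0,-0.1757],
    [0,0,-0.1757],
  ],
)

```text
t: 0.93
tcp_pos: [0.3863, -0.4378, 0.2406]
tool_rot: [0.735, 0.678, 0.0, -0.001]
force: [-0.5, -0.4, -0.4]
finger_gap: 0.997
gripper_force: 0.0
```

>>> apply_moves(
  claw=[1,1,1,1,1],
  travel=[
    [0.0963,0.0881,-0.006],
    [0.0963,0.0881,-0.006],
    [0.0963,0.0881,-0.006],
    [0.0963,0.0881,-0.006],
    [0.0963,0.0881,-0.006],
  ],
  turn=[
    [0,0,-0.1757],
    [0,0,-0.1757],
    [0,0,-0.1757],
    [0,0,-0.1757],
    [0,0,-0.1757],
  ],
)

```text
t: 1.35
tcp_pos: [0.4631, -0.3673, 0.2453]
tool_rot: [0.522, 0.853, 0.0, -0.0]
force: [-0.2, -0.1, -0.1]
finger_gap: 0.997
gripper_force: 0.0
```

>>> apply_moves(
  claw=[1,1,1,1,1],
  travel=[
    [0.0358,0.1255,-0.006],
    [0.0358,0.1255,-0.006],
    [0.0358,0.1255,-0.006],
    [0.0358,0.1255,-0.006],
    [0.0358,0.1255,-0.006],
  ],
  turn=[
    [0,0,-0.1757],
    [0,0,-0.1757],
    [0,0,-0.1757],
    [0,0,-0.1757],
    [0,0,-0.1757],
  ],
)

```text
t: 1.77
tcp_pos: [0.54, -0.2967, 0.25]
tool_rot: [0.27, 0.963, 0.0, -0.0]
force: [1.0, -0.3, -0.2]
finger_gap: 1.001
gripper_force: 0.0
```

```bash
python3 - <<'E'
from h import *;from station import manip
s=manip.snapshot("wrist");np.savez("w1.npz",**s);cv2.imwrite("pics/w1.png",s["pixels"][:,:,::-1])
st=manip.sense();print(st["t"],st["tcp_pos"],st["tool_rot"],st["q"],s["intrinsics"],s["R"],-s["R"].T@s["t"])
E
```

```text
1.8167 [ 0.53945059 -0.29728887  0.24989342] [ 2.70728482e-01  9.62655544e-01  2.01517966e-04 -5.92999951e-04] [-6.84834103e-01  4.95982050e-01  1.43475980e+00 -1.11039359e-04
  1.21209909e+00 -1.70729189e+00] [[309.70691629   0.         318.11349482]
 [  0.         309.70691629 200.01531177]
 [  0.           0.           1.        ]] [[ 5.19702618e-01  8.54347226e-01 -7.75283979e-05]
 [ 8.07453547e-01 -4.91147362e-01  3.26792041e-01]
 [ 2.79155796e-01 -1.69897280e-01 -9.45096268e-01]] [ 0.46837811 -0.25348355  0.39175377]
```

View pics/w1.png

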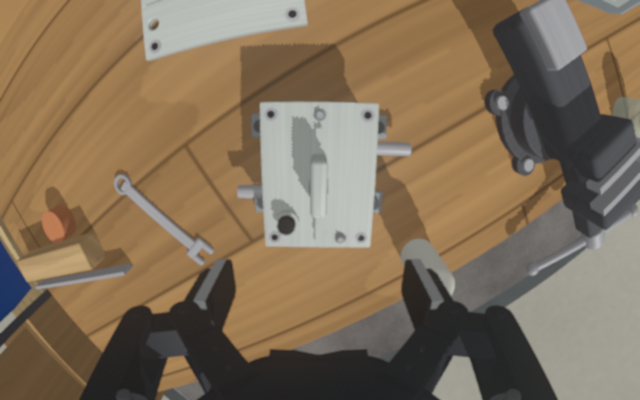

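The wrist view shows the seated cover centred at about (320,175), with the lug at (318,187), the breather at (287,225), pin a at (319,113) and pin b at (340,238).

```bash
cat >> h.py <<'E'
def fish(s,u,v,z):
    K=s["intrinsics"];a=np.array([(u-K[0,2]),(v-K[1,2])])/K[0,0];th=np.hypot(*a);k=np.sin(th)/np.maximum(th,1e-9)
    c=np.stack([a[0]*k,a[1]*k,np.cos(th)],-1);r=c@s["R"];o=-s["R"].T@s["t"]
    return o+r*((z-o[2])/r[...,2])[...,None]
E
python3 - <<'E'
from h import *
s=np.load("w1.npz");im=s["pixels"].astype(int)
m=((im.min(2)>150)&(im.max(2)-im.min(2)<30)).astype(np.uint8);m[:, :255]=0;m[:,390:]=0;m[:90]=0;m[260:]=0
m=cv2.morphologyEx(m,cv2.MORPH_OPEN,np.ones((5,5)))
c=max(cv2.findContours(m,0,1)[0],key=cv2.contourArea)[:,0].astype(float)
c=cv2.convexHull(c.astype(np.float32))[:,0]
W=fish(s,c[:,0],c[:,1],.078)[:,:2]*1000
print(cv2.minAreaRect(W.astype(np.float32)))
# mask near pins, lug, breather
for n,(u,v),z in(("a",(319,113),.084),("b",(340,238),.084),("cap",(287,225),.09)):
    x0,y0=u-12,v-12;g=im[y0:y0+24,x0:x0+24].min(2);print(n,fish(s,np.array([u*1.]),np.array([v*1.]),z)[0])
cv2.imwrite("pics/w1c.png",cv2.resize(s["pixels"][95:255,250:390,::-1],None,fx=3.7,fy=3.7,interpolation=2))
# lug top: depth
t=np.load("top0.npz");P=cloud(t)[130:210,365:455].reshape(-1,3);L=P[(P[:,2]>.112)&(P[:,2]<.128)];print(len(L),L.mean(0),cv2.minAreaRect((L[:,:2]*1000).astype(np.float32)))
E
```

```text
((544.4743041992188, -291.57562255859375), (133.40911865234375, 159.529052734375), 58.07512283325195)
a [ 0.4824886  -0.26107598  0.084     ]
b [ 0.60982324 -0.31122747  0.084     ]
cap [ 0.56435186 -0.35073509  0.09      ]
87 [ 0.5396091  -0.30091503  0.11892084] ((539.2412719726562, -300.5170593261719), (16.000017166137695, 55.74955749511719), 57.7239990234375)
```

View pics/w1c.png

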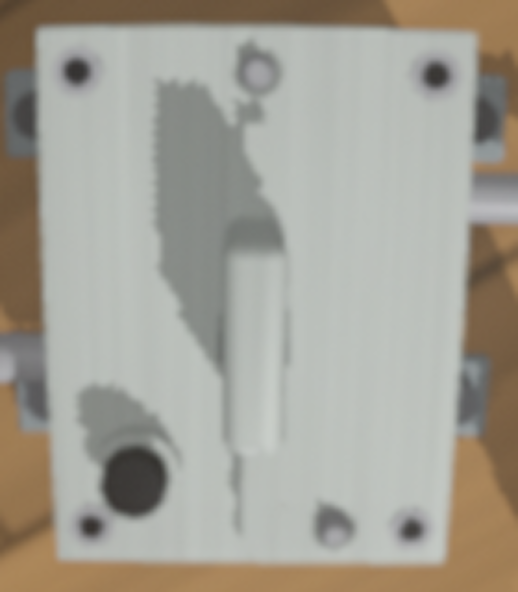

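The enlarged crop gives corner screws at (77,71), (436,75), (411,529) and (91,526), pin a at (260,76), pin b at (334,533), and an upright lug at (256,350).

```bash
python3 - <<'E'
from h import *;from station import manip
s=np.load("w1.npz")
A=np.array([(77,71),(436,75),(411,529),(91,526),(260,76),(334,533)])/3.7+[250-.37,95-.37]
W=fish(s,A[:,0],A[:,1],.079)*1000
print(W[:4,:2].mean(0),W[:4].round(1).tolist())
d=W[3]+W[2]-W[0]-W[1];print("yaw",np.degrees(np.arctan2(d[1],d[0])), [np.linalg.norm(W[i]-W[j]) for i,j in((0,1),(1,2),(2,3),(3,0))])
e=W[1]-W[0]+W[2]-W[3];print("yaw y",np.degrees(np.arctan2(e[1],e[0]))-90)
P=fish(s,A[4:,0],A[4:,1],.084)*1000;d=P[1]-P[0];print(P,"yaw pins",np.degrees(np.arctan2(d[1],d[0])-np.arctan2(25,136)),np.linalg.norm(d))
y=np.arctan2(d[1],d[0])-np.arctan2(25,136);R=np.array([[np.cos(y),-np.sin(y)],[np.sin(y),np.cos(y)]]);print("centre",P.mean(0)[:2]-R@[0,12.5])
E
```

```text
[ 540.79566314 -297.46939856] [[457.5, -303.0, 79.0], [509.1, -220.1, 79.0], [624.1, -292.0, 79.0], [572.5, -374.8, 79.0]]
yaw -31.980697013821803 [np.float64(97.65318515774345), np.float64(135.57486184337478), np.float64(97.57138806381396), np.float64(135.6295185185191)]
yaw y -31.91452433542964
[[ 484.79679881 -261.44312779   84.        ]
 [ 610.4998249  -311.74046962   84.        ]] yaw pins -32.22377607779276 135.39229432839016
centre [ 540.98296966 -297.16644827]
```

>>> apply_moves(
  claw=[1,1,1,1,1],
  travel=[
    [-0.0008,-0.0013,0.045],
    [-0.0008,-0.0013,0.09],
    [-0.0008,-0.0013,0.13],
    [-0.0008,-0.0013,0.16],
    [-0.0008,-0.0013,0.175],
  ],
  turn=[
    [0,0,0.0033],
    [0,0,0.0033],
    [0,0,0.0033],
    [0,0,0.0033],
    [0,0,0.0033],
  ],
)

```text
t: 2.23
tcp_pos: [0.5367, -0.2983, 0.1066]
tool_rot: [0.28, 0.96, 0.001, -0.003]
force: [-0.7, -0.1, 0.1]
finger_gap: 1.003
gripper_force: 0.0
```

>>> apply_moves(
  claw=[1,1,1,1,1],
  travel=[
    [0,0,0.01],
    [0,0,0.02],
    [0,0,0.0275],
    [0,0,0.0275],
    [0,0,0.0275],
  ],
  turn=[
    [0,0,0],
    [0,0,0],
    [0,0,0],
    [0,0,0],
    [0,0,0],
  ],
)

```text
t: 2.65
tcp_pos: [0.5395, -0.3001, 0.0893]
tool_rot: [0.279, 0.96, -0.0, 0.001]
force: [0.7, 0.3, -0.8]
finger_gap: 1.0
gripper_force: 0.0
```

>>> apply_moves(
  claw=[-0.3,-0.6,-1,-1,-1],
  travel=[
    [0,0,0],
    [0,0,0],
    [0,0,0],
    [0,0,0],
    [0,0,0],
  ],
  turn=[
    [0,0,0],
    [0,0,0],
    [0,0,0],
    [0,0,0],
    [0,0,0],
  ],
  newtons=70,
)

```text
t: 3.07
tcp_pos: [0.5392, -0.2998, 0.0888]
tool_rot: [0.279, 0.96, -0.0, 0.0]
force: [-0.3, -0.3, 0.0]
finger_gap: 0.297
gripper_force: 0.0
```

>>> apply_moves(
  claw=[-1,-1,-1,-1,-1],
  travel=[
    [0,0,0],
    [0,0,0],
    [0,0,0],
    [0,0,0],
    [0,0,0],
  ],
  turn=[
    [0,0,0],
    [0,0,0],
    [0,0,0],
    [0,0,0],
    [0,0,0],
  ],
  newtons=90,
)

```text
t: 3.48
tcp_pos: [0.5402, -0.2983, 0.0893]
tool_rot: [0.279, 0.96, 0.001, 0.001]
force: [3.5, 3.6, 3.1]
finger_gap: 0.173
gripper_force: 88.4
```

>>> apply_moves(
  claw=[-1,-1,-1,-1,-1],
  travel=[
    [0,0,-0.004],
    [0,0,-0.008],
    [0,0,-0.014],
    [0,0,-0.022],
    [0,0,-0.03],
  ],
  turn=[
    [0,0,0],
    [0,0,0],
    [0,0,0],
    [0,0,0],
    [0,0,0],
  ],
)

```text
t: 3.9
tcp_pos: [0.538, -0.2988, 0.1113]
tool_rot: [0.279, 0.96, 0.001, -0.002]
force: [-0.1, 0.3, -5.9]
finger_gap: 0.172
gripper_force: 88.4
```

>>> apply_moves(
  claw=[-1,-1,-1,-1,-1],
  travel=[
    [0,0,-0.03],
    [0,0,-0.07],
    [0,0,-0.11],
    [0,0,-0.15],
    [0,0,-0.175],
  ],
  turn=[
    [0,0,0],
    [0,0,0],
    [0,0,0],
    [0,0,0],
    [0,0,0],
  ],
)

```text
t: 4.32
tcp_pos: [0.5392, -0.3004, 0.2558]
tool_rot: [0.279, 0.96, -0.001, 0.001]
force: [0.4, 0.0, -5.9]
finger_gap: 0.175
gripper_force: 88.6
```

>>> apply_moves(
  claw=[-1,-1],
  travel=[
    [0,0,0],
    [0,0,0],
  ],
  turn=[
    [0,0,0],
    [0,0,0],
  ],
)

```text
t: 4.48
tcp_pos: [0.5387, -0.2999, 0.2531]
tool_rot: [0.279, 0.96, -0.0, 0.001]
force: [-0.8, -0.1, -6.1]
finger_gap: 0.174
gripper_force: 88.7
```

```bash
python3 - <<'E'
from h import *;from station import manip
s=manip.snapshot("wrist");np.savez("w2.npz",**s)
t=manip.snapshot("scene")
cv2.imwrite("pics/w2.png",np.hstack([s["pixels"][60:320,180:480,::-1],t["pixels"][100:360,150:450,::-1]]))
st=manip.sense();print(st["t"],st["tcp_pos"],st["tool_rot"],st["force"])
plan(st,[.4647,.289,.25],151.9,5)
E
```

```text
4.5833 [ 0.537348   -0.29866406  0.25012447] [ 2.79022771e-01  9.60280707e-01  9.59342129e-04 -2.51746430e-03] [-0.20670732 -0.23565867 -5.92293484]
[0.0941, 0.1143, 0.0006] [0.0, -0.0003, -0.0048] mm 118.42749554278973
[0.0923, 0.1157, 0.0005] [0.0, -0.0003, -0.0048] mm 118.42749554278973
[0.0906, 0.1171, 0.0004] [0.0, -0.0003, -0.0048] mm 118.42749554278973
[0.0888, 0.1184, 0.0002] [0.0, -0.0003, -0.0048] mm 118.42749554278973
[0.087, 0.1198, 0.0001] [0.0, -0.0003, -0.0048] mm 118.42749554278973
```

View pics/w2.png

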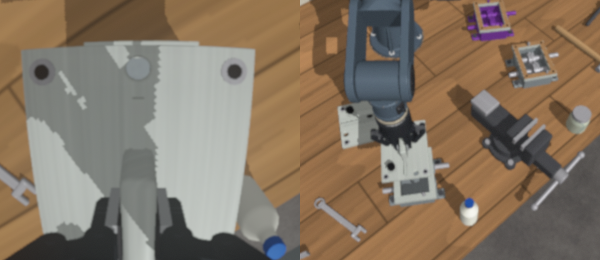

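The cover is held by the lug and clear of the old gearbox. In the wrist crop hole a is at (138,67) and the corner screws at (41,72) and (234,72). Next I carry it across.

>>> apply_moves(
  claw=[-1,-1,-1,-1,-1],
  travel=[
    [0.012,0.015,0],
    [0.03,0.037,0],
    [0.05,0.061,0],
    [0.072,0.088,0],
    [0.0941,0.1143,0],
  ],
  turn=[
    [0,0,-0.0048],
    [0,0,-0.0048],
    [0,0,-0.0048],
    [0,0,-0.0048],
    [0,0,-0.0048],
  ],
)

```text
t: 5.0
tcp_pos: [0.5227, -0.1798, 0.25]
tool_rot: [0.272, 0.962, 0.001, -0.003]
force: [0.5, 0.8, -4.4]
finger_gap: 0.174
gripper_force: 88.6
```

>>> apply_moves(
  claw=[-1,-1,-1,-1,-1],
  travel=[
    [0.0185,0.0231,0],
    [0.037,0.0463,0],
    [0.0554,0.0694,0],
    [0.0738,0.0926,0],
    [0.0923,0.1157,0],
  ],
  turn=[
    [0,0,-0.0048],
    [0,0,-0.0048],
    [0,0,-0.0048],
    [0,0,-0.0048],
    [0,0,-0.0048],
  ],
)

```text
t: 5.42
tcp_pos: [0.5079, -0.0624, 0.2505]
tool_rot: [0.264, 0.964, 0.0, -0.002]
force: [0.0, 0.2, -6.3]
finger_gap: 0.169
gripper_force: 88.6
```

>>> apply_moves(
  claw=[-1,-1,-1,-1,-1],
  travel=[
    [0.018,0.0234,0],
    [0.0362,0.0468,0],
    [0.0544,0.0703,0],
    [0.0725,0.0937,0],
    [0.0906,0.1171,0],
  ],
  turn=[
    [0,0,-0.0048],
    [0,0,-0.0048],
    [0,0,-0.0048],
    [0,0,-0.0048],
    [0,0,-0.0048],
  ],
)

```text
t: 5.83
tcp_pos: [0.4931, 0.0547, 0.2506]
tool_rot: [0.257, 0.966, -0.0, -0.002]
force: [0.4, -0.2, -5.5]
finger_gap: 0.174
gripper_force: 88.6
```

>>> apply_moves(
  claw=[-1,-1,-1,-1,-1],
  travel=[
    [0.0178,0.0237,0],
    [0.0355,0.0474,0],
    [0.0533,0.071,0],
    [0.071,0.0947,0],
    [0.0888,0.1184,0],
  ],
  turn=[
    [0,0,-0.0048],
    [0,0,-0.0048],
    [0,0,-0.0048],
    [0,0,-0.0048],
    [0,0,-0.0048],
  ],
)

```text
t: 6.25
tcp_pos: [0.4784, 0.1717, 0.2506]
tool_rot: [0.25, 0.968, -0.001, -0.002]
force: [-0.3, -0.0, -4.9]
finger_gap: 0.171
gripper_force: 88.6
```

```bash
python3 - <<'E'
from h import *;from station import manip
s=manip.snapshot("wrist");np.savez("w3.npz",**s);t=manip.snapshot("top");np.savez("t3.npz",**t)
cv2.imwrite("pics/w3.png",np.hstack([s["pixels"][:,160:560,::-1],cv2.resize(t["pixels"][130:250,170:290,::-1],(400,400),interpolation=2)]))
st=manip.sense();print(st["t"],st["tcp_pos"],st["tool_rot"],st["force"])
plan(st,[.4647,.289,.25],151.9,1)
E
```

```text
6.35 [0.47792159 0.1736143  0.25063776] [ 2.47776069e-01  9.68813727e-01  7.57331522e-05 -2.64121842e-03] [ 0.87848563 -0.44490915 -5.884678  ]
[0.0837, 0.1186, 0.0011] [-0.0004, -0.0016, -0.0033] mm 116.14248285668414
```

View pics/w3.png

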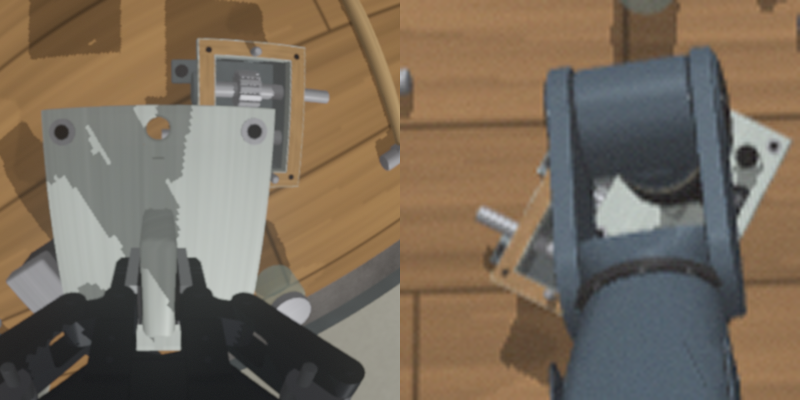

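The wrist half shows the open gearbox partly behind the cover, with pin a at (257,50) and flange corners at (199,38), (305,47) and (298,187). Hole a of the cover is at (158,128). I'll measure it from an enlargement.

```bash
python3 - <<'E'
from h import *
s=np.load("w3.npz")
a=cv2.resize(s["pixels"][30:195,335:475,::-1],None,fx=3.6,fy=3.6,interpolation=2)
b=cv2.resize(s["pixels"][95:150,200:440,::-1],None,fx=1.2,fy=1.2)
cv2.imwrite("pics/w3c.png",a)
# cover plane from wrist depth
d=s["depth"];v,u=np.mgrid[:400,:640];W0=fish(s,u.ravel()*1.,v.ravel()*1.,0.)
o=-s["R"].T@s["t"];r=W0-o;zc=r@s["R"][2];P=(o+r*(d.ravel()/zc)[:,None]).reshape(400,640,3)
Q=P[112:240,205:425].reshape(-1,3);Q=Q[(Q[:,2]>.215)&(Q[:,2]<.26)];Q=Q[abs(Q[:,2]-np.median(Q[:,2]))<.006]
A=np.c_[Q[:,:2],np.ones(len(Q))];k=np.linalg.lstsq(A,Q[:,2],rcond=None)[0];print(len(Q),"plate top z",np.median(Q[:,2]),"tilt deg",np.degrees(k[:2]))
T=np.load("top0.npz");S=np.load("scene0.npz")
def tri(p,q):
    return
pt={"a":(214.8,219.4),"b":(227.5,177.4)};ps={"a":(378.9,143.4),"b":(396.6,169.9)}
for n in"ab":print(n,onplane(T,*pt[n],.084)*1e3,onplane(S,*ps[n],.084)*1e3)
E
```

```text
26019 plate top z 0.23872506536003146 tilt deg [-0.37829202 -0.06076615]
a [400.83876732 317.82075689  84.        ] [410.99660591 322.61220198  84.        ]
b [533.95851214 277.54448756  84.        ] [536.73983967 282.58390567  84.        ]
```

View pics/w3c.png

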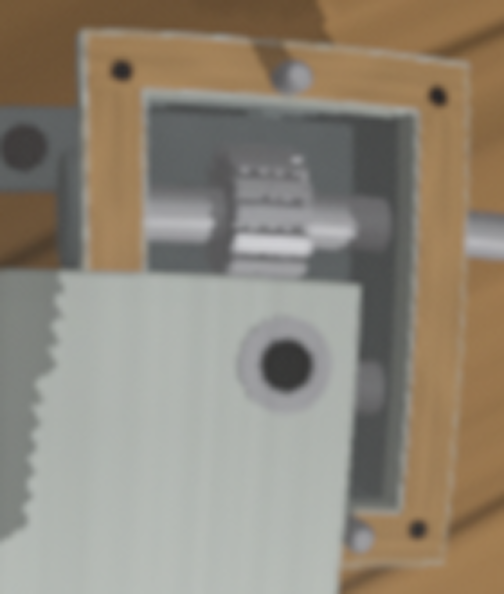

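The enlargement shows pin a at (295,77), pin b at (362,539), and flange bolt holes at (122,71), (438,96) and (418,529).

```bash
python3 - <<'E'
from h import *
s=np.load("w3.npz")
A=np.array([(122,71),(438,96),(418,529),(295,77),(362,539)])/3.6+[335-.36,30-.36]
W=fish(s,A[:,0],A[:,1],.071)*1000;P=fish(s,A[3:,0],A[3:,1],.084)*1000
print("holes",W[:3,:2].round(1).tolist(),"centre",(W[0]+W[2])[:2]/2,np.linalg.norm(W[1]-W[0]),np.linalg.norm(W[2]-W[1]))
yw=lambda d:np.degrees(np.arctan2(d[1],d[0]))
print("yaw",yw(W[2]-W[1]),yw(W[1]-W[0])-90)
d=P[1]-P[0];y=yw(d)-np.degrees(np.arctan2(25,136));R=Ro.from_euler('z',y,degrees=True).as_matrix()[:2,:2]
print("pins",P[:,:2],y,np.linalg.norm(d),"centre",P.mean(0)[:2]-R@[0,12.5])
# cover in same picture: screws, hole a
C=np.array([(62,132),(254,131),(158,128)])+[160.,0];H=fish(s,C[:,0],C[:,1],.2385)*1000
print("cover screws",H[:,:2].round(1).tolist(),np.linalg.norm(H[1]-H[0]),"yaw",yw(H[1]-H[0])-90)
E
```

```text
holes [[384.3, 281.3], [430.0, 367.6], [549.7, 304.0]] centre [466.98706955 292.67826742] 97.6548392398906 135.5550034441333
yaw -27.985502306602378 -27.900837987900317
pins [[407.1658446  322.67822395]
 [538.0114294  282.45839558]] -27.502614564580227 136.88755112817014 centre [466.81627338 291.48093775]
cover screws [[395.5, 160.8], [442.5, 247.1], [418.5, 204.3]] 98.34559613051066 yaw -28.57107098713891
```

```bash
cat >> h.py <<'E'
def avg(manip,n=8):
    S=[]
    for i in range(n): manip.snapshot("top");S.append(manip.sense())
    st=dict(S[-1]);st["tcp_pos"]=np.mean([x["tcp_pos"] for x in S],0);q=np.array([x["tool_rot"] for x in S]);st["tool_rot"]=q.mean(0)/np.linalg.norm(q.mean(0))
    R=Ro.from_quat(st["tool_rot"]).as_matrix();print("t",st["t"],"tcp",st["tcp_pos"].round(4),"std",np.std([x["tcp_pos"] for x in S],0).round(4),"yaw",np.degrees(np.arctan2(R[1,0],R[0,0])).round(2),"z axis",R[:,2].round(4),"F",np.round(st["force"],1));return st
E
python3 -c "
from h import *;from station import manip
plan(avg(manip),[.466,.292,.25],152.1,1)"
```

```text
t 6.75 tcp [0.4799 0.1702 0.2516] std [0.0008 0.0008 0.0005] yaw 151.09 z axis [-2.2e-03 -6.0e-04 -1.0e+00] F [-0.5  0.2 -4.7]
[0.0888, 0.1249, 0.0019] [-0.0005, -0.0005, -0.0056] mm 122.64794397718316
```

>>> apply_moves(
  claw=[-1,-1,-1,-1,-1],
  travel=[
    [0.0215,0.03,0],
    [0.043,0.06,0],
    [0.062,0.087,0],
    [0.078,0.11,0],
    [0.0885,0.124,0],
  ],
  turn=[
    [0,0,-0.0056],
    [0,0,-0.0056],
    [0,0,-0.0056],
    [0,0,-0.0056],
    [0,0,-0.0056],
  ],
)

```text
t: 7.17
tcp_pos: [0.4668, 0.2931, 0.2526]
tool_rot: [0.241, 0.97, 0.001, 0.0]
force: [0.3, 0.8, -5.3]
finger_gap: 0.17
gripper_force: 89.5
```

>>> apply_moves(
  claw=[-1,-1,-1,-1,-1],
  travel=[
    [0,0,0.03],
    [0,0,0.06],
    [0,0,0.085],
    [0,0,0.1,0],
    [0,0,0.11],
  ],
  turn=[
    [0,0,0],
    [0,0,0],
    [0,0,0],
    [0,0,0],
    [0,0,0],
  ],
)

```text
invalid input
```

>>> apply_moves(
  claw=[-1,-1,-1,-1,-1],
  travel=[
    [0,0,0.03],
    [0,0,0.06],
    [0,0,0.085],
    [0,0,0.1],
    [0,0,0.11],
  ],
  turn=[
    [0,0,0],
    [0,0,0],
    [0,0,0],
    [0,0,0],
    [0,0,0],
  ],
)

```text
t: 7.58
tcp_pos: [0.4661, 0.2906, 0.1627]
tool_rot: [0.242, 0.97, -0.001, -0.001]
force: [-0.0, -0.0, -4.1]
finger_gap: 0.172
gripper_force: 89.4
```

```bash
python3 - <<'E'
from h import *;from station import manip
st=avg(manip)
s=manip.snapshot("wrist");np.savez("w4.npz",**s);t=manip.snapshot("scene");np.savez("s4.npz",**t)
cv2.imwrite("pics/w4.png",np.hstack([cv2.resize(s["pixels"][60:260,210:430,::-1],None,fx=2,fy=2,interpolation=2),cv2.resize(t["pixels"][90:202,330:430,::-1],(357,400),interpolation=2)]))
E
```

```text
t 7.9833 tcp [0.4672 0.2913 0.1646] std [0.0007 0.0004 0.0013] yaw 152.05 z axis [ 4.e-04  2.e-04 -1.e+00] F [ 0.3 -0.3 -4.7]
```

View pics/w4.png

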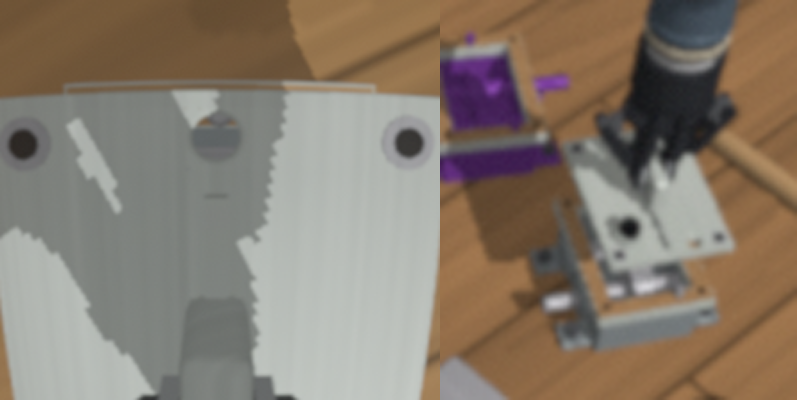

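The wrist crop shows cover hole a at (216,137), screws at (23,144) and (409,142), the gasket's far edge running from (65,86) to (375,88), and the pin's top inside the hole at about (217,118). The scene half shows the cover level above the gearbox.

```bash
python3 - <<'E'
from h import *
s=np.load("w4.npz")
f=lambda p,z:fish(s,*(np.array(p,float).T/2+np.array([[210-.25],[60-.25]])),z)[:,:2]*1e3
yw=lambda d:np.degrees(np.arctan2(d[1],d[0]))
R=Ro.from_euler('z',-28,degrees=True).as_matrix()[:2,:2]
G=f([(65,86),(375,88)],.071);C=f([(23,144),(409,142),(216,137)],.1536)
print("gasket edge",G,np.linalg.norm(G[1]-G[0]),"yaw",yw(G[1]-G[0])-90,"centre",G.mean(0)+R@[80,0])
print("cover",C,np.linalg.norm(C[1]-C[0]),"yaw",yw(C[1]-C[0])-90,"centre by hole",C[2]+R@[68,0],"by screws",C[:2].mean(0)+R@[68,0])
print("rel in gearbox frame",R.T@(C[2]+R@[68,0]-G.mean(0)-R@[80,0]))
t=np.load("s4.npz")
# scene: hole b / breather
g=lambda p,z:onplane(t,330+p[0]/3.57-.36,90+p[1]/3.57-.36,z)[:2]*1e3
B=g((630,229-0),.16)if 0 else None
E
```

```text
gasket edge [[369.17562454 277.90818596]
 [425.31627577 382.46366726]] 118.67443444493406 yaw -28.233398553444175 centre [467.88175758 292.62820159]
cover [[384.61508217 279.22149795]
 [430.35240471 366.56187803]
 [407.17396107 323.06667599]] 98.59130116729567 yaw -27.639591712724886 centre by hole [467.21439738 291.14260972] by screws [467.52417975 290.96762172]
rel in gearbox frame [ 0.10819905 -1.6250064 ]
```

>>> apply_moves(
  claw=[-1,-1,-1,-1,-1],
  travel=[
    [0,0.0015,0.012],
    [0,0.0015,0.024],
    [0,0.0015,0.036],
    [0,0.0015,0.045],
    [0,0.0015,0.05],
  ],
  turn=[
    [0,0,0],
    [0,0,0],
    [0,0,0],
    [0,0,0],
    [0,0,0],
  ],
)

```text
t: 8.5
tcp_pos: [0.4662, 0.2921, 0.1225]
tool_rot: [0.241, 0.97, -0.001, -0.001]
force: [0.6, 0.0, -5.4]
finger_gap: 0.171
gripper_force: 89.7
```

```bash
cat > chk.py <<'E'
import sys
from h import *;from station import manip
n=sys.argv[1];st=avg(manip,10)
s=manip.snapshot("wrist");np.savez(f"w{n}.npz",**s);t=manip.snapshot("scene");np.savez(f"s{n}.npz",**t);T=manip.snapshot("top")
d=s["depth"];v,u=np.mgrid[:400,:640];W0=fish(s,u.ravel()*1.,v.ravel()*1.,0.)
o=-s["R"].T@s["t"];r=W0-o;zc=r@s["R"][2];P=(o+r*(d.ravel()/zc)[:,None]).reshape(400,640,3)
def plane(P,n):
    Q=P.reshape(-1,3);m=np.median(Q[:,2]);Q=Q[abs(Q[:,2]-m)<.005];m=np.median(Q[:,2]);k=np.linalg.lstsq(np.c_[Q[:,:2]-Q[:,:2].mean(0),np.ones(len(Q))],Q[:,2],rcond=None)[0];print(n,len(Q),"z",m.round(4),"slope deg",np.degrees(k[:2]).round(2))
plane(P[118:215,220:415],"wrist plate top")
for nm,S,(lo,hi) in(("scene",t,(.05,.2)),("top",T,(.05,.2))):
    C=cloud(S);z0=st["tcp_pos"][2]-.0188+.008
    m=(abs(C[...,2]-z0)<.006)&(np.hypot(C[...,0]-st["tcp_pos"][0],C[...,1]-st["tcp_pos"][1])<.11)
    plane(C[m],nm+" plate top")
    r=cv2.minAreaRect((C[m][:,:2]*1000).astype(np.float32));print(r)
cv2.imwrite(f"pics/w{n}.png",np.hstack([cv2.resize(s["pixels"][60:260,210:430,::-1],None,fx=2,fy=2,interpolation=2),cv2.resize(t["pixels"][100:212,330:430,::-1],(357,400),interpolation=2)]))
E
python3 chk.py 5
```

```text
t 9.0 tcp [0.4673 0.2925 0.1243] std [0.0006 0.0002 0.0009] yaw 152.08 z axis [-3.e-04 -1.e-04 -1.e+00] F [-0.  -0.2 -5.7]
wrist plate top 17667 z 0.1128 slope deg [-0.1   0.01]
scene plate top 842 z 0.1144 slope deg [-0.12 -0.14]
((465.8470153808594, 292.5014953613281), (122.301513671875, 161.45652770996094), 61.70560073852539)
top plate top 350 z 0.1124 slope deg [ 0.21 -0.38]
((485.9582824707031, 277.0014343261719), (121.48353576660156, 113.46524047851562), 62.51866149902344)
```

View pics/w5.png

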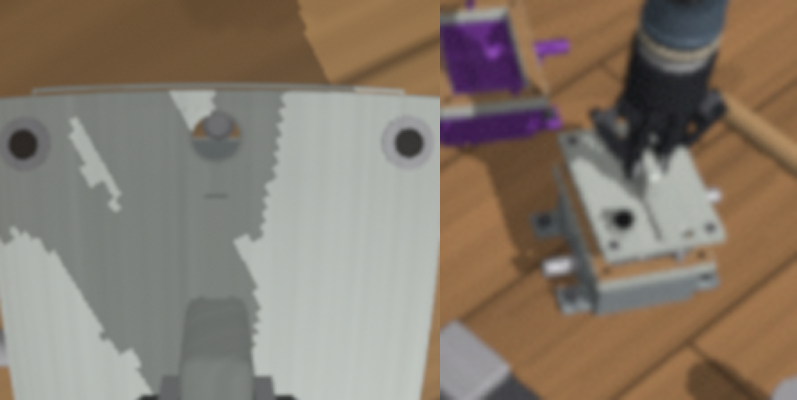

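Hole a is at (216,137), with pin a's tip inside it at (218,124). The gasket edge runs from (33,91) to (404,92), and the plate is level.

```bash
python3 - <<'E'
from h import *
s=np.load("w5.npz")
f=lambda p,z:fish(s,*(np.array(p,float).T/2+np.array([[210-.25],[60-.25]])),z)[:,:2]*1e3
R=Ro.from_euler('z',-28,degrees=True).as_matrix()[:2,:2]
G=f([(33,91),(404,92)],.071);C=f([(23,144),(409,142),(216,137)],.113);P=f([(218,124)],.084)
yw=lambda d:np.degrees(np.arctan2(d[1],d[0]))-90
print("edge",np.linalg.norm(G[1]-G[0]),yw(G[1]-G[0]),"screws",np.linalg.norm(C[1]-C[0]),yw(C[1]-C[0]))
print("hole a-pin a, box frame",R.T@(C[2]-P[0]),"screwmid-pin",R.T@(C[:2].mean(0)-P[0]),"hole a - edge+80-68",R.T@(C[2]-G.mean(0))-[12,0])
E
```

```text
edge 118.7565387128046 -28.034991438733968 screws 98.58089434642628 -27.624130454984282
hole a-pin a, box frame [ 0.87744632 -0.56147643] screwmid-pin [ 1.23316433 -0.58829633] hole a - edge+80-68 [-0.07496446 -0.79071389]
```

>>> apply_moves(
  claw=[-1,-1,-1,-1,-1],
  travel=[
    [0.0005,0.0008,0.003],
    [0.0005,0.0008,0.006],
    [0.0005,0.0008,0.009],
    [0.0005,0.0008,0.012],
    [0.0005,0.0008,0.014],
  ],
  turn=[
    [0,0,0.001],
    [0,0,0.001],
    [0,0,0.001],
    [0,0,0.001],
    [0,0,0.001],
  ],
)

```text
t: 9.57
tcp_pos: [0.4671, 0.2931, 0.1128]
tool_rot: [0.243, 0.97, -0.0, -0.0]
force: [-1.0, 0.2, -5.3]
finger_gap: 0.173
gripper_force: 89.6
```

>>> apply_moves(
  claw=[-1,-1,-1],
  travel=[
    [0,0,0],
    [0,0,0],
    [0,0,0],
  ],
  turn=[
    [0,0,0],
    [0,0,0],
    [0,0,0],
  ],
)

```text
t: 9.82
tcp_pos: [0.4673, 0.2933, 0.1133]
tool_rot: [0.243, 0.97, 0.0, 0.0]
force: [0.2, 0.4, -5.2]
finger_gap: 0.172
gripper_force: 89.6
```

```bash
python3 chk.py 6; python3 - <<'E'
from h import *
s=np.load("w6.npz");g=cv2.cvtColor(s["pixels"],cv2.COLOR_RGB2GRAY)
sc=lambda x0,y0,w,h:(lambda m:(np.array(np.nonzero(m)[::-1]).mean(1)+[x0,y0]))(g[y0:y0+h,x0:x0+w]<90)
a,b=sc(213,124,18,16),sc(405,123,18,16)
C=fish(s,np.array([a[0],b[0]]),np.array([a[1],b[1]]),.102)[:,:2]*1e3
d=C[1]-C[0];print(a,b,np.linalg.norm(d),"yaw",np.degrees(np.arctan2(d[1],d[0]))-90,"mid",C.mean(0))
hsv=cv2.cvtColor(s["pixels"],cv2.COLOR_RGB2HSV);print("hole sat (brown=x)\n"+"\n".join("".join("x" if hsv[y,x,1]>50 else "%d"%(g[y,x]//26) for x in range(300,336)) for y in range(112,144)))
E
```

```text
t 10.3167 tcp [0.4674 0.2933 0.1134] std [0. 0. 0.] yaw 151.9 z axis [ 2.e-04  1.e-04 -1.e+00] F [-0.4  0.1 -5. ]
wrist plate top 17695 z 0.1013 slope deg [-0.18  0.02]
scene plate top 835 z 0.1027 slope deg [-0.09 -0.18]
((465.8221435546875, 293.08355712890625), (123.01513671875, 163.89614868164062), 62.1739501953125)
top plate top 343 z 0.1016 slope deg [ 0.17 -0.31]
((471.384765625, 235.74017333984375), (168.3931884765625, 76.23284912109375), 5.8864006996154785)
[221.04081633 131.67857143] [414.04166667 131.02083333] 98.24061595906274 yaw -27.91022715640976 mid [407.22804221 324.55839751]
hole sat (brown=x)
666666666666666654444444444444444444
666666666666666654444444444444444444
666666666666666544444444444444444444
666666666666665444444444444444444444
566666666666665444444444444444444444
566666666666655443333444444444444444
556666666666544433333333444444444444
456666666654444433333333334444444444
455666666544333444444433333444444444
44566666544333444444443333xx44444444
445566654x3334444444444333xx44444444
44456654xx3334444444444333xxx4444444
4444554xx333344444444443333xx4444444
4444444xx333344444444443333xxx444444
444444xxxx3334444444444333xxxx444444
444444xxxx3333444444443333xxxx444444
444444xxxx3333444444433333xxxx444444
444444xxxxx33333444433333xxxxx444444
4444444xxxxx333333333333xxxxx4444444
44444444xxx44333333333344xxx44444444
444444444444443333333344444444444444
444444444444443333333344444444444444
444444443333333333333333333444444444
444444444333333333333333333444444444
444444444433333333333333334444444444
444444444443333333333333344444444444
444444444444433333333334444444444444
444444444444444444444444444444444444
444444444444444444444444444444444444
444444444444444444444444444444444444
444444444444444444444444444444444444
444444444444444444444444444444444444
```

```bash
python3 - <<'E'
from h import *
s=np.load("w6.npz");R=Ro.from_euler('z',-28,degrees=True).as_matrix()[:2,:2]
h=fish(s,np.array([317.5]),np.array([127.7]),.102)[0,:2]*1e3
for r in(124,124.5,125):
    p=fish(s,np.array([317.5]),np.array([r]),.084)[0,:2]*1e3;print(r,R.T@(h-p))
# expected row extents of hole top rim & pin
print(h)
for v in(117,138):print(R.T@(fish(s,np.array([317.5]),np.array([v*1.]),.102)[0,:2]*1e3-h))
st=__import__("station").manip.sense();print(st["t"],st["force"],st["finger_gap"],np.abs(st["qd"]).max())
E
```

```text
124 [0.24920601 0.03864336]
124.5 [-0.02917026  0.03918905]
125 [-0.30762769  0.03973549]
[406.63794839 324.89797708]
[-5.3252885   0.01039636]
[ 5.16119906 -0.01030469]
10.4667 [ 0.70208591 -0.08678355 -5.10544893] 0.17401771458632317 0.0018725042191935393
```

```bash
python3 -c "
from station import manip
print(manip.sign_off())"
```

```text
the job is handed in; nothing more can be done
None
```

The cover is held still and level over the open gearbox, right way round, with about 10 mm of air above the pin tips. Hole a measures within about 0.3 mm of pin a; hole b was hidden by the gripper, so its position follows from the matching angle. The job was handed in at about 10.5 s.

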